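Zero the disc sander's guide, click it out five and clamp it

TASK

On the small disc sander, turn the round black feed dial back anticlockwise to its end stop to zero the guide, leaning on the stop only lightly, then turn it clockwise exactly five clicks from the stop. When it is set, push the clamp lever all the way over, away from the front edge, to lock the guide, and leave everything else on the bench and on the sander where it is.

Things in the scene. Friction and masses are not known exactly. Their poses are not given: they have to be found in the camera images.
- sander: disc sander fixed to the bench: grey housing, aluminium deck 250 (x) x 350 (y) mm, deck top 70 mm above its origin (centre of its underside). x points from its front edge to the upright sanding disc at the back, y left, z up. Half disc and motor housing (x 85 to 205, y -95 to 35 mm) rise up to 62 mm above the deck.
- dial_grip (a point): where to grip the feed dial, on its upright axis, 31 mm above the deck; does not turn (sander frame x -40, y +100 mm). The dial: round fluted black knob 40 mm across, 30 mm tall, lower face 12 mm above the deck, on a 26 mm neck with a foot flange 52 mm wide, 4 mm high. No pointer or marks; grip it at any yaw. At 25 N grip it does not slip under the torques named here.
- dial_top (a point): centre of the dial's top face, 42 mm above the deck; does not turn. Clicks every 24 degrees (0.419 rad), from 0 at the anticlockwise end to 9; clockwise from above counts up; starts in one of clicks 1 to 3. Leaving a click takes about 0.2 N m, dying away over half a click; then it springs into the next. The knob has 16 degrees (0.28 rad) of free play on its shaft.
- dial_foot (a point): centre of the foot flange on the deck, under the dial. End stop: springy. Turned anticlockwise beyond click 0 the torque goes to about 0.35 N m within 1 to 2 degrees and rises on by about 1 N m per rad, never dying away as at a click; 0.3 to 0.42 N m is a clear, light contact. More than 8 degrees (0.14 rad) past click 0, some 0.5 N m, strains it.
- guide_edge (a point): centre of the top left edge of the steel guide bar (75 mm along x, 10 mm wide, 14 mm tall, on the deck between dial and disc). The dial moves it to the sander's right: in the sander's frame y = +20.0 mm at click 0, 1.5 mm less per click (+12.5 mm at click 5). Leave the bar to the dial.
- clamp_tip (a point): centre of the black ball (26 mm across) on the clamp lever, moves with it. Steel rod, 70 mm from pivot to ball; pivot at sander x -40, y -115 mm, 22 mm above the deck, in a grey block 70 x 50 x 25 mm. It leans to the front (sander -x) at the start and swings over to +x: the ball from 34 mm before the pivot to 34 mm behind. About 1 N moves it; it stays where left.
- clamp (a joint): angle of the clamp lever: 0 leaning to the front (open), 1.0 rad fully over towards the disc (clamped)
- trim: grey plastic vent trim 60 x 34 x 18 mm lying on the sander's deck between dial and lever, front half; a bystander, loose; origin at the centre of its underside
- orbital: random-orbit hand sander, 125 mm across, 115 mm tall; a bystander, loose; origin at the centre of its underside
- discs: stack of abrasive discs 125 mm across, 18 mm tall; a bystander, loose; origin at the centre of its underside
- tape: roll of masking tape 100 mm across, 24 mm tall; a bystander, loose; origin at the centre of its underside
- can: spray can 66 mm across, 170 mm tall; a bystander, loose; origin at the centre of its underside
- block: cork sanding block 110 x 60 x 35 mm; a bystander, loose; origin at the centre of its underside
- brush: dusting brush 200 mm long; a bystander, loose; origin at the centre of its underside

How it is judged (in metres and radians):
On the way, in this order (a step that is already met when the one before it is completed fails the run):
1. the dial is back at click 0 (guide at its zero) (y of guide_edge in the frame of sander above 0.0194 m), for 0.2 s.
2. the dial has been turned out to five clicks (guide within 0.6 mm of five clicks) with the clamp still open (y of guide_edge in the frame of sander between 0.0119 and 0.0131 m and value of joint clamp below 0.4 rad), for 0.3 s.
3. the clamp lever is pushed over (value of joint clamp above 0.9 rad), for 0.2 s.
At the end, for the whole second after the job is handed in: the guide stands at five clicks from the stop (y +12.5 mm in the sander's frame, within 0.6 mm; less than half a click) and the clamp lever is over (joint above 0.9 rad of 1.0) (y of guide_edge in the frame of sander between 0.0119 and 0.0131 m and value of joint clamp above 0.9 rad); the robot touches nothing.
It fails at once if the end stop is strained: the dial forced more than 8 degrees past click 0 (y of guide_edge in the frame of sander above 0.0205 m).
It fails at once if the clamp lever thrown before the guide is set (value of joint clamp above 0.7 rad and not (y of guide_edge in the frame of sander between 0.0119 and 0.0131 m)).
It fails at once if a loose thing on the bench or on the deck is pushed away by more than 30 mm (distance of any of trim, orbital, discs, tape, can, block, brush from where it was at the start of the episode above 0.03 m).
It also fails if it takes over 72 s, if anything falls off the work surface, if the arm or the gripper's body presses on something with over 40 N, if the wrist force passes 120 N, or if a joint passes its speed limit or range.

ROBOT

A 6-joint arm with a two-finger parallel gripper is mounted at the origin on the work surface. World frame = base frame: x ahead of the robot, y to its left, z up, the work surface at z = 0. Lengths are in m, angles in degrees, forces in N, time in s.
With the tool pointing down it reaches from about 0.3 to 0.775 m from the base axis. Payload 14.6 kg.
Tool frame: the origin (TCP) lies on the centre line of the jaws, within the pads' length; the fingertips stand 19 mm ahead of it and the grasp point (between the pads) is the TCP; z points along the fingers, y is the line along which they close (so a half turn about z gives the same grasp; the last joint's range is limited). The gripper opens to 85 mm and grips with 20 to 120 N. Pads are 22 mm wide; open, the fingers measure 114 mm over their backs; the gripper's body (76 mm by 85 mm) begins 54 mm behind the grasp point. The pads swing forward as they close: fully open they stand 13 mm farther back than shut.
Start: joints at [59.782, 17.183, 87.147, -0, 75.671, -3.816], TCP at [0.245, 0.493, 0.25] pointing down, gripper open.
Joint ranges: [-173.82, 173.82], [-45.26, 126.66], [13.44, 144.39], [-59.66, 239.66], [0, 175.72], [-146.38, 146.38]. Speed limits (degrees/s): [127.2, 127.2, 147.25, 180, 180, 180].

INTERFACE

Orientations are given as [roll, pitch, yaw] about the fixed x, y, z axes, in that order (R = Rz(yaw) Ry(pitch) Rx(roll)).
In Python, from cell import ctrl gives the robot as it stands. Calls block until the motion is done:
- ctrl.move_ptp(position, orientation): joint-space move of the TCP to a pose.
- ctrl.movel(position, speed=0.15, frame=None): straight line of the TCP; frame=None keeps the orientation; speed is the mean speed in m/s.
- ctrl.movej(angles): joint-space move.
- ctrl.let_go() and ctrl.close_gripper(newtons=None): open the fingers fully, or close them until they stop; newtons is the grip in N (None keeps the last).
- ctrl.wait(seconds).
- ctrl.solve_ik(position, orientation): joint angles nearest the present ones, or None.
- ctrl.read_state(): the state.
- ctrl.grab_frame(name): name is "scene" or "top" or "wrist"; returns the picture (400x640x3 uint8, red, green, blue); there is no depth.
- ctrl.get_calibration(name): a dict with "fx", "fy", "cx", "cy" (pixels), "k1" (the pictures are not rectified: a ray, as slopes to the right and down, at radius r is drawn at 1 + k1 r^2 times it, then the intrinsics apply), "extrinsics" (4x4, takes a point from camera to world coordinates). Camera axes: x right, y down, z forward; pixel columns grow to the right and rows downward; lengths in m; the calibration is good to about 2 mm. A picture is of the moment at which its call begins: read the wrist's pose just before it. get_calibration takes no time and is no camera call; for the wrist camera it gives the pose at the moment of the call.
A pose or a line that the arm cannot do raises ctrl.Unreachable and nothing moves.
- ctrl.close_job(): hands the job in; it is judged then, once.
The state is a dict: "time_s": time; "joint_positions": joint angles; "dq": joint speeds; "tau": joint torques, N m; "tcp_pos": TCP position; "tcp_rot": TCP orientation; "ft_force": force on the tool from outside, world axes, zero at the start; "wrist_torque": the same for the moment, N m; "opening": finger opening in m; "grip_force": force on a finger pad.
Only numpy, scipy, OpenCV 4.12 (cv2) and the standard library are available. Lean on these libraries where they do the work, as an engineer would, in place of code of your own. Each camera call takes 0.05 s, during which the arm holds its last target. There are 200 camera calls.

## Working session

There is one attempt and no reset: what is moved stays moved. The work goes in short steps, each a Python script; the robot and the scene stay as the last script left them, time stands still between calls to the robot, and variables do not carry over. Pictures are saved under pics/ and viewed, at most 10 in all, crops included, and the job is handed in when it is done.

```bash
mkdir -p pics; ls; python3 - <<'E'
from cell import ctrl
import cv2
for n in ("scene","top"):
    im=ctrl.grab_frame(n); cv2.imwrite(f"pics/{n}0.png",im[:,:,::-1])
    c=ctrl.get_calibration(n); print(n,{k:(v if k!="extrinsics" else [[round(float(a),4) for a in r] for r in v]) for k,v in c.items()})
s=ctrl.read_state(); print(s)
E
```

```text
pics
scene {'fx': 494.08336891395345, 'fy': 494.08336891395345, 'cx': 313.59954826445784, 'cy': 192.88769946751188, 'k1': -0.04214755406659831, 'extrinsics': [[-0.0005, 0.6655, -0.7464, 1.7586], [0.9999, 0.0095, 0.0078, -0.0186], [0.0123, -0.7463, -0.6655, 1.2498], [0.0, 0.0, 0.0, 1.0]]}
top {'fx': 450.301996216182, 'fy': 450.301996216182, 'cx': 322.2216250325484, 'cy': 199.50994254910015, 'k1': -0.12974423309622893, 'extrinsics': [[-0.0101, -0.9931, 0.1171, 0.3414], [-0.9999, 0.0091, -0.0084, -0.0023], [0.0073, -0.1172, -0.9931, 1.3655], [0.0, 0.0, 0.0, 1.0]]}
{'time_s': 0.1, 'joint_positions': array([ 5.97814486e+01,  1.72135687e+01,  8.71771062e+01, -3.62565810e-05,
        7.56694081e+01, -3.81574025e+00]), 'dq': array([ 0.09751264, -0.09675735, -0.12546979,  0.10284563,  0.11586519,
        0.0468678 ]), 'tau': array([-6.67610075e-04, -5.44374132e+01, -3.62370479e+01, -1.78223886e-04,
        3.09321673e-03,  2.61632977e-05]), 'tcp_pos': array([0.24448016, 0.49246612, 0.2497646 ]), 'tcp_rot': array([-1.79940048e+02, -3.96336632e-03,  1.53597196e+02]), 'ft_force': array([-0.42144855, -0.28360158, -0.31632021]), 'wrist_torque': array([ 0.03805271, -0.05877131,  0.04201153]), 'grip_force': 0.0, 'opening': 0.0855948704935787}
```

View pics/top0.png

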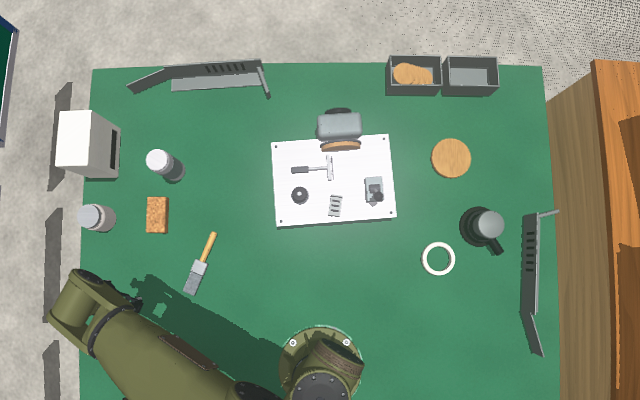

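View pics/scene0.png

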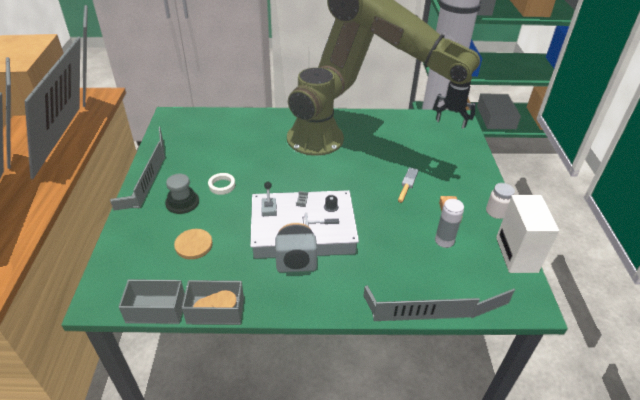

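The top view shows the white deck with corners near (272,143), (388,135), (396,216) and (277,227). The dial is at (299,196), the clamp ball at about (376,183), the trim at (335,206) and the guide at (330,167). In the scene view the dial is at (331,203), the ball at (268,185) and the deck around (303,222).

```bash
cat > h.py <<'E'
import numpy as np, cv2
from cell import ctrl
def ray(c,uv):
    """origin, unit direction in world of pixel uv"""
    K=np.array([[c["fx"],0,c["cx"]],[0,c["fy"],c["cy"]],[0,0,1]])
    p=cv2.undistortPoints(np.array([[uv]],float),K,np.array([c["k1"],0,0,0.]))[0,0]
    E=np.array(c["extrinsics"]); d=E[:3,:3]@[p[0],p[1],1]
    return E[:3,3],d/np.linalg.norm(d)
def plane(c,uv,z):
    o,d=ray(c,uv); return o+d*(z-o[2])/d[2]
def tri(rays):
    A=sum(np.eye(3)-np.outer(d,d) for o,d in rays); b=sum((np.eye(3)-np.outer(d,d))@o for o,d in rays)
    x=np.linalg.solve(A,b); return x,[round(1e3*float(np.linalg.norm(np.cross(x-o,d))),1) for o,d in rays]
def proj(c,P):
    E=np.linalg.inv(np.array(c["extrinsics"])); q=E[:3,:3]@P+E[:3,3]
    x,y=q[:2]/q[2]; s=1+c["k1"]*(x*x+y*y)
    return np.array([c["fx"]*x*s+c["cx"],c["fy"]*y*s+c["cy"]])
def blobs(mask,amin):
    n,l,st,ce=cv2.connectedComponentsWithStats(mask.astype(np.uint8))
    return [(st[i],ce[i],l==i) for i in range(1,n) if st[i][4]>=amin]
E
python3 - <<'E'
from h import *
np.set_printoptions(precision=4,suppress=True)
quad={}
for n,box in (("top",(255,125,410,235)),("scene",(240,180,370,265))):
    im=cv2.imread(f"pics/{n}0.png"); c=ctrl.get_calibration(n)
    x0,y0,x1,y1=box; sub=im[y0:y1,x0:x1].astype(int)
    white=sub.min(2)>185
    b=max(blobs(white,50),key=lambda b:b[0][4])
    cnt=max(cv2.findContours(b[2].astype(np.uint8),0,1)[0],key=cv2.contourArea)
    h=cv2.convexHull(cnt); q=cv2.approxPolyN(h,4,ensure_convex=True)[0]+[x0,y0] if hasattr(cv2,'approxPolyN') else h
    print(n,q.tolist(),b[0])
    W=[plane(c,p,0.07) for p in q]; print(np.array(W)); print([np.linalg.norm(W[i]-W[i-1]) for i in range(len(W))])
    dark=sub.max(2)<75
    for s,ce,m in blobs(dark,8): print("dark",s+np.array([x0,y0,0,0,0]),ce+[x0,y0])
    crop=cv2.resize(im[y0:y1,x0:x1],None,fx=5,fy=5,interpolation=2)[:550,:780]
    cv2.imwrite(f"pics/{n}1.png",crop)
E
```

```text
top [[397, 217], [276, 226], [270, 142], [388, 133]] [  16    9  126   93 8658]
[[ 0.4411 -0.2295  0.07  ]
 [ 0.4186  0.1206  0.07  ]
 [ 0.6664  0.139   0.07  ]
 [ 0.6912 -0.2106  0.07  ]]
[np.float64(0.25075866716097844), np.float64(0.35082217882483274), np.float64(0.2485399196075269), np.float64(0.35049805735586437)]
scene [[358, 242], [251, 246], [251, 194], [349, 190]] [  11   11  107   56 3881]
[[ 0.672   0.1389  0.07  ]
 [ 0.6934 -0.205   0.07  ]
 [ 0.4444 -0.2286  0.07  ]
 [ 0.4178  0.1232  0.07  ]]
[np.float64(0.2547219125712601), np.float64(0.34458771404981814), np.float64(0.25010002698368816), np.float64(0.3527789523554818)]
dark [265 183   6   5  25] [267.52 185.04]
dark [326 197  11  12  87] [330.908  203.2184]
dark [284 251  25  14 306] [296.2157 258.0458]
```

View pics/top1.png

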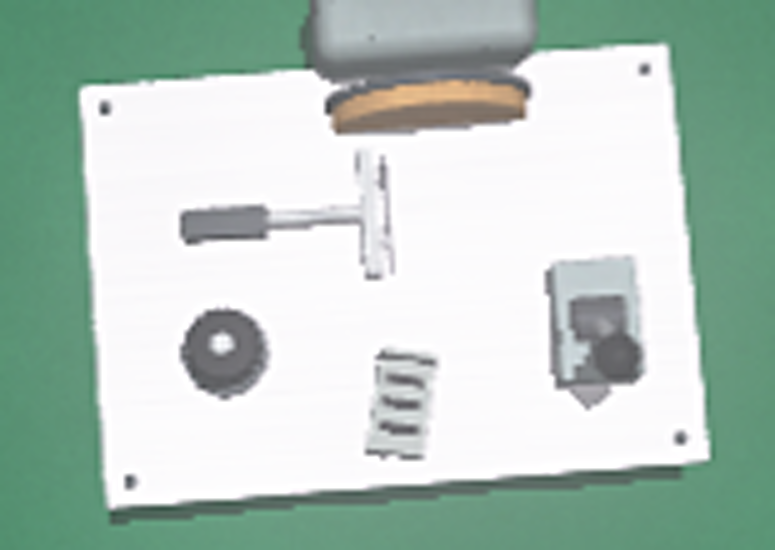

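```bash
python3 - <<'E'
from h import *
from scipy.spatial.transform import Rotation as R
np.set_printoptions(precision=4,suppress=True)
T,S=ctrl.get_calibration("top"),ctrl.get_calibration("scene")
for nm,a,b in (("dial body",(299.6,195.5),(330.9,202.5)),("ball",(378.5,196.4),(267.5,185))):
    print(nm,*tri([ray(T,a),ray(S,b)]))
# deck corners by two views (top uv, scene uv): front right/left
for a,b in (((397,217),(251,194)),((276,226),(349,190)),((270,142),(358,242)),((388,133),(251,246))): print("corner",*tri([ray(T,a),ray(S,b)]))
s=ctrl.read_state(); E=np.array(ctrl.get_calibration("wrist")["extrinsics"])
Rt=R.from_euler("xyz",s["tcp_rot"],degrees=True).as_matrix()
print("cam in tool",Rt.T@(E[:3,3]-s["tcp_pos"]),"\n",Rt.T@E[:3,:3])
for yaw in range(-180,180,45):
    q=ctrl.solve_ik([0.508,0.052,0.25],[180,0,yaw]); print(yaw,None if q is None else np.array(q))
E
```

```text
dial body [0.5043 0.0531 0.0876] [1.7, 1.7]
ball [ 0.4913 -0.1639  0.1541] [1.8, 1.8]
corner [ 0.4413 -0.2295  0.0673] [0.5, 0.5]
corner [0.4186 0.1218 0.0706] [1.3, 1.3]
corner [0.6676 0.1395 0.0653] [0.0, 0.0]
corner [ 0.6915 -0.2081  0.0683] [2.8, 2.8]
cam in tool [ 0.0657  0.0004 -0.1242] 
 [[ 0.0011 -0.9656 -0.2602]
 [ 1.      0.0012 -0.0004]
 [ 0.0007 -0.2602  0.9656]]
-180 [  1.7345  12.1731  93.4715   0.      74.3554 -88.2655]
-135 [   1.7345   12.1731   93.4715    0.       74.3554 -133.2655]
-90 None
-45 [  1.7345  12.1731  93.4715  -0.      74.3554 136.7345]
0 [ 1.7345 12.1731 93.4715 -0.     74.3554 91.7345]
45 [ 1.7345 12.1731 93.4715 -0.     74.3554 46.7345]
90 [ 1.7345 12.1731 93.4715 -0.     74.3554  1.7345]
135 [  1.7345  12.1731  93.4715   0.      74.3554 -43.2655]
```

```bash
python3 - <<'E'
from h import *
import json
np.set_printoptions(precision=4,suppress=True)
cal={}
for i,p in enumerate(([0.53,0.05,0.26],[0.53,-0.03,0.26])):
    ctrl.move_ptp(p,[180,0,90]); ctrl.wait(0.3)
    c=ctrl.get_calibration("wrist"); im=ctrl.grab_frame("wrist")
    c["extrinsics"]=np.array(c["extrinsics"]).tolist(); cal[f"w{i}"]=c
    cv2.imwrite(f"pics/w{i}.png",im[:,:,::-1])
    print(ctrl.read_state()["time_s"],proj(c,np.array([.507,.052,.112])),proj(c,np.array([.491,-.164,.153])))
json.dump(cal,open("cal.json","w"))
a=np.vstack([cv2.imread("pics/w0.png"),cv2.imread("pics/w1.png")]); cv2.imwrite("pics/w01.png",cv2.resize(a,None,fx=.75,fy=.75,interpolation=3))
E
```

```text
2.3583 [295.9581 191.1643] [280.7228 418.746 ]
3.125 [294.0946  98.4076] [277.344  350.5532]
```

View pics/w01.png

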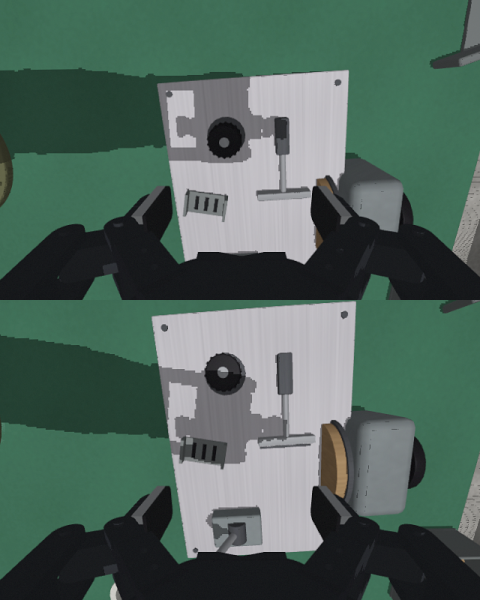

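The upper picture (w0) shows the dial with its light cap at full-resolution (299,183), the guide bar around (378,259) and the trim at (275,272). The lower one (w1) shows the cap at (297,96), the guide bar at about (382,186) and the clamp block at (315,302).

```bash
python3 - <<'E'
from h import *
import json
np.set_printoptions(precision=4,suppress=True)
cal=json.load(open("cal.json")); caps=[];bod=[]
for i,(u,v) in enumerate(((299,183),(297,96))):
    im=cv2.imread(f"pics/w{i}.png").astype(int); r=30
    sub=im[v-r:v+r,u-r:u+r]; g=sub.max(2)
    d=[b for b in blobs(g<62,100)]; d=max(d,key=lambda b:b[0][4])
    cnt=max(cv2.findContours(d[2].astype(np.uint8),0,1)[0],key=cv2.contourArea)
    (ex,ey),er=cv2.minEnclosingCircle(cnt)
    yy,xx=np.mgrid[:2*r,:2*r]; near=(np.hypot(xx-r,yy-r)<11)
    cap=max(blobs((g>75)&near,5),key=lambda b:b[0][4])
    print(i,"dark",d[0],d[1]+[u-r,v-r],"circ",ex+u-r,ey+v-r,er,"cap",cap[0],cap[1]+[u-r,v-r])
    caps.append(ray(cal[f"w{i}"],cap[1]+[u-r,v-r])); bod.append(ray(cal[f"w{i}"],(ex+u-r,ey+v-r)))
print("cap",*tri(caps)); print("body",*tri(bod))
a=[cv2.resize(cv2.imread(f"pics/w{i}.png")[y:y+90,240:440],None,fx=4,fy=3.3,interpolation=2) for i,y in ((0,200),(1,130))]
a=[cv2.resize(cv2.imread("pics/w0.png")[150:290,250:440],None,fx=4,fy=4,interpolation=2)]
cv2.imwrite("pics/z0.png",np.vstack(a))
E
```

```text
0 dark [   7    3   51   56 2005] [300.6878 182.2229] circ 300.94654083251953 183.44968605041504 27.619094848632812 cap [ 23  31  13  10 112] [298.2857 188.7054]
1 dark [   6    5   54   55 2021] [298.7328  99.0935] circ 298.95454597473145 98.04545593261719 28.43190574645996 cap [ 23  23  15  15 179] [296.7318  95.8045]
cap [0.5091 0.0541 0.1113] [0.1, 0.1]
body [0.5096 0.0537 0.0866] [0.3, 0.3]
```

View pics/z0.png

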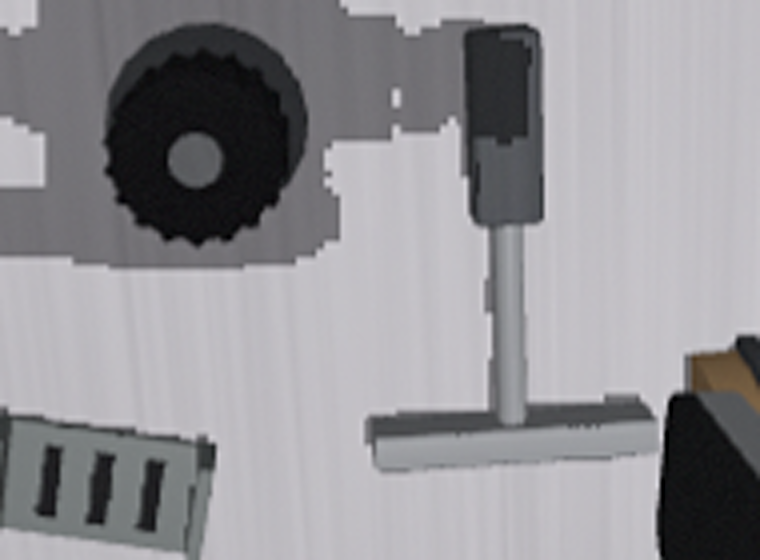

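The cap triangulates to (0.509, 0.054, 0.111), which agrees with the expected top height of 0.112 and the deck-frame prediction to about 2.5 mm. I'll grip the dial now.

```bash
cat >> h.py <<'E'
P=[0.5088,0.0535,0.101]
def sense(n=5):
    a=[]
    for _ in range(n):
        ctrl.wait(0.02); s=ctrl.read_state(); a.append(np.r_[s["ft_force"],s["wrist_torque"]])
    return np.mean(a,0)
def turn(yaw):
    ctrl.move_ptp(P,[180,0,yaw]); return sense()
E
python3 - <<'E'
from h import *
np.set_printoptions(precision=3,suppress=True)
ctrl.move_ptp([P[0],P[1],0.17],[180,0,90]); ctrl.movel(P,speed=0.1); print("pre",sense(),ctrl.read_state()["time_s"])
ctrl.close_gripper(30); s=ctrl.read_state(); print("grip",sense(),s["opening"],s["grip_force"],s["tcp_pos"],s["time_s"])
for y in (92,94,96): t=ctrl.read_state()["time_s"]; f=turn(y); print(y,f, ctrl.read_state()["tcp_rot"][2],ctrl.read_state()["time_s"]-t)
E
```

```text
pre [ 0.036  0.303 -0.216 -0.006  0.012 -0.021] 4.6167
grip [ 1.327  0.078  4.095 -0.022 -0.093  0.011] 0.03922976245222086 30.227356553077698 [0.509 0.054 0.101] 5.1
92 [ 1.426 -0.224  5.715  0.032 -0.136 -0.012] 91.9605582018338 0.33340000000000014
94 [ 1.074  0.011  5.442  0.028 -0.152  0.009] 93.96276153583877 0.3332999999999995
96 [ 1.555  0.095  5.274 -0.004 -0.139  0.027] 95.96032335785993 0.3333000000000004
```

```bash
python3 - <<'E'
from h import *
y=96; L=[]
while y<200:
    y+=2; f=turn(y); tz=f[5]; L.append((y,round(float(tz),2)))
    if tz<-0.27: break
print(*L); print(sense(20).round(3),ctrl.read_state()["tcp_rot"][2],ctrl.read_state()["time_s"])
E
```

```text
(98, 0.02) (100, -0.03) (102, -0.19) (104, -0.16) (106, -0.1) (108, -0.07) (110, -0.04) (112, 0.03) (114, 0.02) (116, -0.0) (118, 0.01) (120, 0.0) (122, -0.03) (124, -0.0) (126, -0.21) (128, -0.13) (130, -0.1) (132, -0.06) (134, -0.03) (136, -0.0) (138, -0.01) (140, -0.02) (142, 0.03) (144, -0.01) (146, 0.0) (148, 0.01) (150, -0.2) (152, -0.14) (154, -0.12) (156, -0.06) (158, -0.01) (160, -0.0) (162, 0.0) (164, 0.01) (166, -0.0) (168, 0.01) (170, -0.02) (172, -0.01) (174, -0.36)
[ 2.173  0.631  4.931  0.009 -0.338 -0.36 ] 173.91069384664618 19.5167
```

```bash
python3 - <<'E'
from h import *
L=[]
for y in [162]+list(range(158,41,-4)):
    L.append((y,round(float(turn(y)[5]),2)))
print(*L); print(sense(10).round(3),ctrl.read_state()["tcp_rot"][2],ctrl.read_state()["time_s"])
E
```

```text
(162, -0.02) (158, 0.02) (154, 0.15) (150, 0.12) (146, -0.02) (142, 0.0) (138, -0.0) (134, -0.0) (130, 0.18) (126, 0.1) (122, -0.0) (118, 0.0) (114, -0.02) (110, 0.02) (106, 0.17) (102, 0.1) (98, 0.01) (94, -0.0) (90, -0.0) (86, 0.01) (82, 0.16) (78, 0.09) (74, 0.01) (70, 0.01) (66, 0.01) (62, -0.01) (58, 0.17) (54, 0.09) (50, -0.01) (46, -0.03) (42, -0.02)
[ 8.390e-01  5.080e-01  5.824e+00  1.330e-01 -1.090e-01 -1.000e-03] 41.941828661678464 30.0833
```

```bash
cat > guide.py <<'E'
from h import *
import json
cal=json.load(open("cal.json"))
c4,s4=np.cos(np.radians(4.15)),np.sin(np.radians(4.15)); C=np.array([.5555,-.0445])
def edges(f,c):
    g=cv2.cvtColor(cv2.imread(f),cv2.COLOR_BGR2GRAY).astype(float); g=cv2.GaussianBlur(g,(0,0),.8); out=[]
    for u in list(range(350,370,3))+list(range(386,406,3)):
        d=np.diff(g[235:285,u]); v0=int(np.argmin(d)); v=v0+int(np.argmax(d[v0:v0+9]))   # darkening, then brightening = top left edge
        p=plane(c,(u,235+v+.5),.084)[:2]-C; out.append(-s4*p[0]+c4*p[1])
    return np.array(out)
E
python3 - <<'E'
from guide import *
np.set_printoptions(precision=4,suppress=True)
ctrl.let_go(); ctrl.movel([P[0],P[1],0.19],speed=0.15); ctrl.move_ptp([0.53,0.05,0.26],[180,0,90]); ctrl.wait(.3)
c=ctrl.get_calibration("wrist"); cv2.imwrite("pics/w2.png",ctrl.grab_frame("wrist")[:,:,::-1])
a,b=edges("pics/w0.png",cal["w0"]),edges("pics/w2.png",c)
print(a,b,np.median(a),np.median(b)); print(ctrl.read_state()["time_s"])
cv2.imwrite("pics/z2.png",cv2.resize(cv2.imread("pics/w2.png")[150:290,250:440],None,fx=4,fy=4,interpolation=2))
E
```

```text
[0.0167 0.0164 0.0162 0.016  0.0169 0.0167 0.0165 0.0163 0.016  0.0158
 0.0156 0.0153 0.0163 0.016 ] [0.013  0.0128 0.0126 0.0135 0.0132 0.013  0.0139 0.0126 0.0135 0.0132
 0.013  0.0139 0.0137 0.0135] 0.01623569983231567 0.013248184290291265
32.525
```

View pics/z2.png

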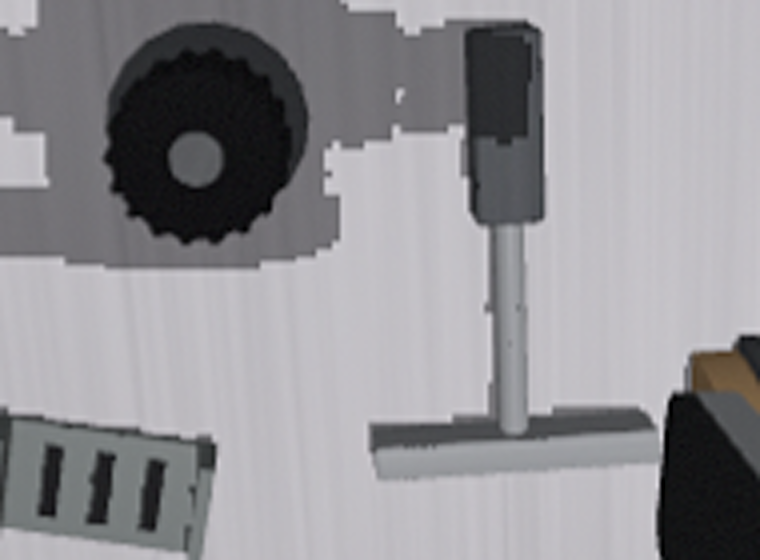

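The guide moved 3.0 mm to the right, which is two clicks (3 to 5). That matches the torque count, and the trim and the rest look unmoved. The lever is next.

```bash
python3 - <<'E'
from guide import *
np.set_printoptions(precision=3,suppress=True)
ax=np.array([c4,s4,0]); piv=np.array([.5239,-.1621,0])
at=lambda d,z: (piv+ax*d+[0,0,z]).tolist()
ctrl.close_gripper(30)
ctrl.move_ptp(at(-.083,.24),[180,0,4.15]); ctrl.movel(at(-.083,.154),speed=.12); b=sense()
print("start",b,ctrl.read_state()["time_s"])
L=[]; d=-.075
while d<.016:
    d+=.008 if d<-.004 else .002
    ctrl.movel(at(d,.154),speed=.06); f=-(sense(3)-b)[:3]@ax; L.append((round(d*1e3),round(float(f),1)))
    if f>7: break
print(*L,ctrl.read_state()["time_s"])
ctrl.movel(at(d-.02,.154),speed=.1)
cv2.imwrite("pics/e.png",ctrl.grab_frame("wrist")[:,:,::-1])
ctrl.movel(at(d-.03,.25),speed=.15); print(ctrl.read_state()["time_s"])
ctrl.move_ptp(at(-.12,.26),[180,0,4.15]); c=ctrl.get_calibration("top");im=cv2.imread("pics/top0.png");im2=ctrl.grab_frame("top")[:,:,::-1]
w=ctrl.get_calibration("wrist"); w["extrinsics"]=np.array(w["extrinsics"])
wi=ctrl.grab_frame("wrist")[:,:,::-1]
cv2.imwrite("pics/f.png",np.hstack([cv2.resize(im2[110:240,230:430],(400,260)),cv2.resize(wi,(400,260))]))
E
```

```text
start [-0.03  -0.266 -0.101 -0.013  0.002  0.012] 35.2083
(-67, -0.3) (-59, 0.6) (-51, -0.0) (-43, 0.2) (-35, 0.1) (-27, 0.5) (-19, 0.3) (-11, 0.4) (-3, 0.5) (-1, 0.2) (1, -0.1) (3, 0.2) (5, 0.6) (7, 0.2) (9, 0.8) (11, 9.9) 40.4417
41.6333
```

View pics/f.png

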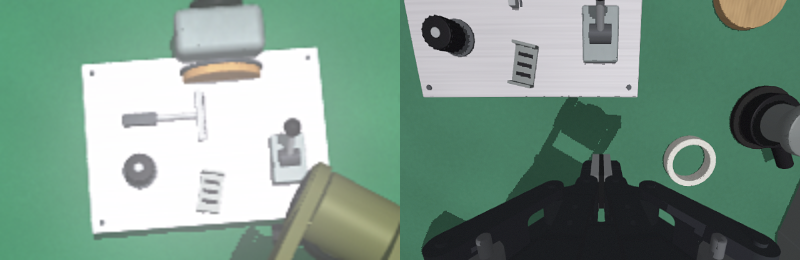

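The left half shows the lever leaning back towards the disc with its ball at (291,127). The dial is at (139,170) and the trim at (210,190), both in place. The end stop was felt at 11 mm, against 10 mm expected, and the arm is clear.

```bash
python3 -c "
from h import *
print(plane(ctrl.get_calibration('top'),(375.5,173.5),.153)); print(ctrl.close_job())"
```

```text
[ 0.55475744 -0.15924897  0.153     ]
the job is handed in; nothing more can be done
None
```

The job is handed in: I turned the dial back to its stop (0.36 N m), then five clicks clockwise, and pushed the clamp lever fully over; the pictures show the guide shifted 3.0 mm (click 3 to 5) and no bystander in view moved, though no pass/fail result came back.

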